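# Clear the casting mould and uncap the resin pot

### The job

Get the little casting set ready for the next pour: lift the finished white bracket out of the open metal mould and set it down (do not drop it) in the shallow grey tray, then take the ribbed cap off the resin pot. Nobody remembers which way the cap's quarter-turn thread runs: try both ways, do not wrench it off. Finish while still holding the cap upright in the gripper, lifted well clear above the pot (about 10 cm), and leave the organiser box, the spirit level and the cam lock where they are.

Things in the scene. Friction and masses are not known exactly. Their poses are not given: they have to be found in the camera images.
- mould: Open bare-metal mould fixed to the desk, a block 120 (x) x 84 (y) x 30 high (mm) with a rectangular pocket in its top, 62 (x) x 42 (y) x 8 deep. Origin: centre of its underside on the desk. It stands on one side of the tray (left or right varies), turned up to about 25 degrees.
- bracket: White cast-resin T bracket, about 50 g, loose in the mould's pocket, foot down: flat foot 58 (x) x 38 (y) x 8 mm, and along its middle, full length, an upright web 10 mm thick (y), up to 42 mm above the underside. Origin: centre of the underside, 22 mm above the desk in the mould; own z up. Grip the web across its 10 mm; it stands 34 mm above the mould's flat top.
- tray: Shallow grey plastic tray fixed to the desk, outside 160 (x) x 120 (y) x 22 high, walls 4 mm, floor about 4 mm thick. Origin: centre of its underside on the desk; own x along its long side.
- pot: Grey round resin pot fixed to the desk by a dark steel foot (110 dia, 6 high): body 74 dia up to 70 mm, shoulder up to 78 mm, solid neck 26 dia up to 110 mm under the cap. Origin: centre of its underside on the desk. It stands on the other side of the tray from the mould.
- cap: Black ribbed round cap on the pot's neck, 48 mm dia, 32 mm high, about 80 g. Origin: centre of its underside, 84 mm above the desk when on (top at 116 mm); own z is up. A grip of 20 to 30 N turns it, and slips round on it at the thread's stop.
- thread (a point): Middle of the pot neck's top, 110 mm up. Quarter-turn thread, hand unseen and differing between starts. One way the cap stops hard within 10 degrees; the other way it turns freely and lifts straight off once turned 65 to 115 degrees (best 85 to 90) from its start. It does not rise while turning; until free it pulls up only about 2 mm.
- organiser: Bystander: clear closed organiser box 114 x 174 x 44 mm on the far part of the desk. Origin: centre of its underside.
- level: Bystander: grey spirit level 25 x 200 x 45 mm standing on its long edge on the far part of the desk. Origin: centre of its underside.
- cam_lock: Bystander: zinc cam lock, a disc 15 mm dia and 12.5 mm high, just beyond the tray. Origin: centre of its underside.
There are look-alikes about, which are no part of the job. Of the things that look like the pot, the smallest one is meant. Several things have the shape of the cap; the one meant has the colours described above.

How it is judged:
By the outcome, as a careful person would: the job done as asked, in the order asked, and still so for the second after the job is handed in, while the arm keeps its last pose, push and grip.
It also fails if it takes over 64 s, if anything falls off the work surface, if the arm or the gripper's body presses on something with over 40 N, if the wrist force passes 120 N, or if a joint passes its speed limit or range.

### The arm

A 6-joint arm with a two-finger parallel gripper is mounted at the origin on the work surface. World frame = base frame: x ahead of the robot, y to its left, z up, the work surface at z = 0. Lengths are in m, angles in rad, forces in N, time in s.
With the tool pointing down it reaches from about 0.375 to 0.975 m from the base axis. Payload 3.8 kg.
Tool frame: the origin (TCP) lies at the very end of the fingers, on their centre line; the grasp point (between the pads) lies 19 mm behind it; z points along the fingers, y is the line along which they close (so a half turn about z gives the same grasp; the last joint's range is limited). The gripper opens to 88 mm and grips with 3 to 60 N. Pads are 18 mm wide; open, the fingers measure 123 mm over their backs; the gripper's body (75 mm by 187 mm) begins 45 mm behind the grasp point.
Start: joints at [1.24, 0.264, 1.604, -0, 1.274, -0.037], TCP at [0.195, 0.646, 0.239] pointing down, gripper open.
Joint ranges: [-2.63, 2.63], [-0.94, 2.18], [0.31, 2.57], [-1.31, 4.45], [0, 2.66], [-2.55, 2.55]. Speed limits (rad/s): [2.57, 2.57, 3.14, 3.14, 3.14, 3.14].

### API

Orientations are given as a unit quaternion [x, y, z, w].
In Python, from plant import ctrl, viewer, nets gives the robot as it stands.
- The arm moves only by the tool step_arm, never from a script. Its argument "series" is one flat list of numbers, 4 for each row, row after row: the shift along the tool's x, y, z in m, then the turn about the tool's z in rad. In form: [x, y, z, turn, x, y, z, turn, ...]. A call has 1 to 5 rows; each row is the pose to reach, as a shift and turn from the pose commanded when the call began, along the tool's axes at that moment; what a row does not reach only later rows make up. A row lasts 1/8 s, in which the tool goes at most 62.5 mm and 10.7 degrees, less where a joint would pass 70% of its speed; a pose out of reach is approached as far as the arm can. A call with a gripper value outside its range is refused whole. "claw" is the opening, from -1 (shut) to 1 (fully open), so that 0 is half open, set as the call begins (left out, the last holds). The fingers move at their own pace and stop on an object; "newtons" is the grip in N (left out, the last holds). Time passes only in rows, so rows that repeat a pose let the fingers close. It gives the time, the measured TCP pose, the force, the opening and the grip force at its end, in the units of the state.
- ctrl.state(): the state, without advancing time (a new reading comes with each control period).
- viewer.get_image(name): name is "scene" or "top" or "wrist"; returns a dict with "pixels" (400x640x3 uint8, blue, green, red), "z_map" (400x640 float32, m along the optical axis (not along the pixel's ray), 0 where there is no reading), "fx", "fy", "cx", "cy" (pixels), "pose" (4x4, takes a point from camera to world coordinates); the wrist camera has in their place "T_tool_cam" (4x4, takes a point from camera to tool coordinates, whose origin is the TCP and whose axes are the flange's). Camera axes: x right, y up, looking along -z (the intrinsics and any distortion apply to the point x, -y, -z); pixel columns grow to the right and rows downward; lengths in m; the calibration is good to about 2 mm. The wrist camera is an equidistant fisheye: a pixel r from the principal point sees the ray r / f radians off the axis. A picture is of the moment at which its call begins: read the wrist's pose just before it.
- ctrl.hand_in(): hands the job in; it is judged then, once.
Trained networks look in a picture, given as the dict that the camera call returned (one of the last four; its "shot" number tells which), for a name from the list of things; names that differ only in an ending like _2 or _b are one class to them, and where a whole thing is asked for, a point or a joint stands for the part that bears it (a point fixed in the world has none). Each returns a list of dicts, best first, with "confidence" (0 to 1); they miss things now and then, are a little off and sometimes report something else, mostly with a low value. They report only what shows in the picture. A call takes as long as a camera call. They do not tell look-alikes from the thing itself.
- nets.cut_out(picture, thing): "mask" (400x640 bool, what is visible of it) and "extent" ([left, top, right, bottom] in pixels, round what is visible of it).
- nets.mark_of(picture, thing): "position" ([column, row] in pixels: a listed point, or the origin of a listed thing).
The state is a dict: "time_s": time; "joint_positions": joint angles; "qd": joint speeds; "tau": joint torques, N m; "ee_pos": TCP position; "tool_rot": TCP orientation; "ft_force": force on the tool from outside, world axes, zero at the start; "torque": the same for the moment, N m; "opening": finger opening in m; "finger_force": force on a finger pad.
Only numpy, scipy, OpenCV 4.12 (cv2) and the standard library are available. Lean on these libraries where they do the work, as an engineer would, in place of code of your own. Each camera call takes 0.05 s, during which the arm holds its last target. There are 200 camera calls.

## Working session

There is one attempt and no reset: what is moved stays moved. The work goes in short steps, Python scripts to look and compute and a tool call to move; the robot and the scene stay as the last step left them, time stands still between calls to the robot, and variables do not carry over. Pictures are saved under pics/ and viewed, at most 10 in all, crops included, and the job is handed in when it is done.

Besides the shell and the picture viewer there is one more tool, called after "Request:" as name(argument=value, ...), one argument or row to a line, values as JSON. step_arm: Moves the arm, as the interface text tells. Its arguments: {"type":"object","properties":{"series":{"type":"array"},"claw":{"type":"number"},"newtons":{"type":"number"}},"required":["series"]}

```bash
mkdir -p pics; cat > h.py <<'E'
import numpy as np, cv2
from scipy.spatial.transform import Rotation as R
from plant import ctrl, viewer, nets
def cloud(p):
    z=p["z_map"]; v,u=np.mgrid[0:400,0:640]
    c=np.stack([(u-p["cx"])/p["fx"]*z,-(v-p["cy"])/p["fy"]*z,-z],-1)
    T=np.array(p["pose"]); w=c@T[:3,:3].T+T[:3,3]; w[z==0]=np.nan; return w
E
python3 - <<'E'
from h import *
print(ctrl.state())
ims=[]
for n in("top","scene"):
    p=viewer.get_image(n); print(n,[k for k in p],np.round(p["pose"],3).tolist())
    cv2.imwrite(f"pics/{n}0.png",p["pixels"])
    w=cloud(p); np.save(n+"_w.npy",w)
    for t in("mould","bracket","tray","pot","cap","organiser","level","cam_lock"):
        for d in nets.cut_out(p,t)[:4]:
            m=d["mask"]; q=w[m]; q=q[~np.isnan(q[:,0])]
            print(t,round(d["confidence"],2),np.round(d["extent"]).tolist(),np.round(np.median(q,0),3) if len(q) else 0,np.round(np.percentile(q,[3,97],axis=0),3).tolist() if len(q) else 0)
E
```

```text
{'time_s': 0.0, 'joint_positions': array([ 1.24011971e+00,  2.64721555e-01,  1.60531602e+00,  1.86934558e-05,
        1.27370655e+00, -3.68572529e-02]), 'qd': array([ 0.00145533, -0.00124916, -0.00080127, -0.00039811, -0.00090856,
        0.00030048]), 'tau': array([-3.04519726e-04, -5.02128339e+01, -3.56861079e+01,  7.27038598e-02,
        2.94082984e-02, -1.77043025e-04]), 'ee_pos': array([0.19523207, 0.64543261, 0.23744061]), 'tool_rot': array([ 1.46384439e-01,  9.89227193e-01, -1.05598761e-03, -2.05357293e-04]), 'ft_force': array([ 0.51496708, -0.08276784,  0.46962072]), 'torque': array([-0.05753185,  0.01840342, -0.01726122]), 'finger_force': 0.0, 'opening': 0.08758110717858195}
top ['pixels', 'z_map', 'fx', 'fy', 'cx', 'cy', 'pose', 'shot'] [[0.026, 0.983, -0.181, 0.399], [-1.0, 0.029, 0.012, -0.044], [0.017, 0.181, 0.983, 0.993], [0.0, 0.0, 0.0, 1.0]]
mould 0.6 [165.0, 183.0, 220.0, 243.0] [0.537 0.242 0.03 ] [[0.481, 0.195, 0.002], [0.6, 0.296, 0.033]]
bracket 0.73 [178.0, 195.0, 201.0, 227.0] [0.539 0.242 0.036] [[0.515, 0.227, 0.027], [0.565, 0.26, 0.066]]
tray 0.84 [259.0,
[... 1864 characters left out ...]
0.484, 0.004], [0.617, -0.366, 0.146]]
pot 0.54 [329.0, 248.0, 337.0, 261.0] [ 0.687 -0.036  0.011] [[0.678, -0.042, 0.002], [0.691, -0.03, 0.014]]
cap 0.74 [275.0, 199.0, 292.0, 220.0] [ 0.495 -0.125  0.029] [[0.465, -0.145, 0.003], [0.506, -0.101, 0.034]]
cap 0.71 [230.0, 191.0, 253.0, 213.0] [ 0.565 -0.234  0.112] [[0.532, -0.255, 0.086], [0.575, -0.212, 0.118]]
cap 0.39 [206.0, 246.0, 294.0, 307.0] [ 0.753 -0.237  0.044] [[0.677, -0.315, 0.006], [0.786, -0.154, 0.046]]
organiser 0.83 [206.0, 244.0, 294.0, 304.0] [ 0.753 -0.235  0.044] [[0.673, -0.314, 0.002], [0.786, -0.152, 0.046]]
level 0.97 [366.0, 230.0, 446.0, 267.0] [0.726 0.135 0.034] [[0.701, 0.046, 0.001], [0.741, 0.236, 0.046]]
```

```bash
python3 - <<'E'
from h import *
im=cv2.imread("pics/top0.png")
cv2.imwrite("pics/top_crop.png",cv2.resize(im[100:330,150:520],None,fx=2.15,fy=2.15,interpolation=cv2.INTER_CUBIC))
for n in("top","scene"):
    w=np.load(n+"_w.npy")
    def sel(c,r,z0,z1):
        with np.errstate(invalid='ignore'): m=(np.hypot(w[...,0]-c[0],w[...,1]-c[1])<r)&(w[...,2]>z0)&(w[...,2]<z1)
        return w[m]
    for name,c,r,z0,z1 in[("web",(.54,.242),.05,.058,.075),("mouldtop",(.54,.242),.09,.027,.034),("captop",(.548,-.232),.04,.11,.122),("loosecap",(.48,-.12),.04,.025,.04),("trayrim",(.52,.017),.12,.018,.026)]:
        q=sel(c,r,z0,z1)
        if len(q)<5: print(n,name,len(q)); continue
        (x,y),s,a=cv2.minAreaRect((q[:,:2]*1000).astype(np.float32))
        print(n,name,len(q),np.round([x,y,*s,a],1),"z",round(np.median(q[:,2]),4))
E
```

```text
top web 130 [542.  247.3  11.2  57.   70. ] z 0.0636
top mouldtop 1519 [542.4 247.   85.2 120.   69.6] z 0.0301
top captop 396 [ 549.2 -232.6   46.5   47.2   65.3] z 0.1158
top loosecap 345 [ 481.1 -121.4   46.7   46.3   89.1] z 0.032
top trayrim 406 [515.4 -12.3 178.4 160.   81.3] z 0.0217
scene web 53 [544.1 246.    9.5  60.5  70.5] z 0.0635
scene mouldtop 636 [542.7 246.1  84.5 124.2  69.3] z 0.03
scene captop 206 [ 550.9 -234.6   48.3   46.7   11.9] z 0.116
scene loosecap 168 [ 483.1 -123.    46.8   47.    15.3] z 0.032
scene trayrim 266 [520.4  15.4 120.2 165.9  81.6] z 0.0213
```

View pics/top_crop.png

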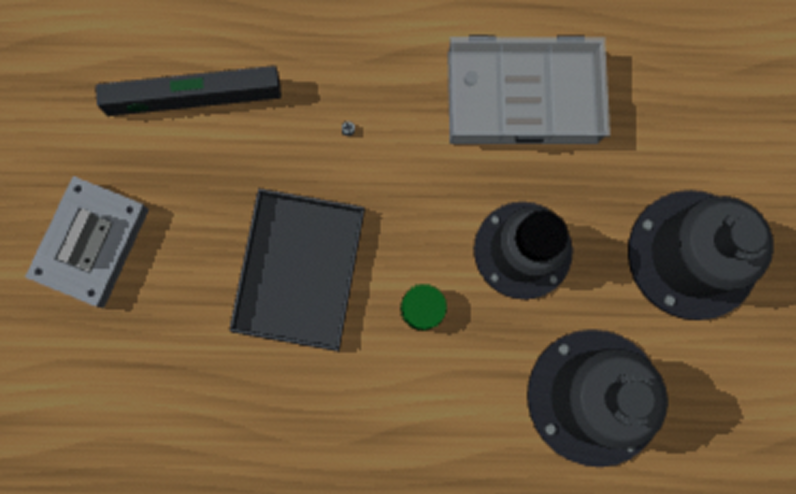

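Crop: the black cap sits on the smallest pot at crop (542,235), which is full image (402,209). The green loose cap at (424,307) and the two larger capless pots at (690,240) and (600,400) are look-alikes. So the target is the black one at (0.549,-0.233), top at 0.116 as specified. The bracket is at (0.5425,0.247), with its web at -20°.

```bash
cat >> h.py <<'E'
def go(x,y,z,ang):
    "shift in tool axes and turn (tool y to world angle ang deg, mod 180)"
    s=ctrl.state(); M=R.from_quat(s["tool_rot"]).as_matrix()
    d=M.T@(np.array([x,y,z])-s["ee_pos"]); a=np.degrees(np.arctan2(M[1,1],M[0,1]))
    t=-((ang-a+90)%180-90)
    print("shift",np.round(d,4),"turn",round(np.radians(t),3),"now ang",round(a,1),"q6",round(s["joint_positions"][5],2),"t",s["time_s"],"ee",np.round(s["ee_pos"],4))
E
python3 - <<'E'
from h import *
go(.5425,.247,.14,70)
w=np.load("top_w.npy")
with np.errstate(invalid='ignore'): m=(abs(w[...,0]-.52)<.11)&(abs(w[...,1]-.016)<.09)&(w[...,2]>.018)&(w[...,2]<.025)
q=w[m]; print(cv2.minAreaRect((q[:,:2]*1000).astype(np.float32)))
E
```

```text
shift [-0.4477 -0.2815  0.0987] turn 0.055 now ang 73.2 q6 -0.04 t 0.9 ee [0.1955 0.6461 0.2387]
((519.7337646484375, 16.55221176147461), (120.2070083618164, 159.9619140625), 81.47177124023438)
```

Request:
step_arm(
  series=[-0.045,-0.028,0.01,0.01,-0.09,-0.056,0.02,0.02,-0.135,-0.084,0.03,0.03,-0.18,-0.112,0.04,0.04,-0.224,-0.14,0.05,0.055],
  claw=-0.2,
)

```text
time_s: 1.52
ee_pos: [0.3704, 0.4459, 0.1887]
tool_rot: [0.174, 0.985, 0.0, 0.0]
ft_force: [0.2, -0.2, -0.3]
opening: 0.0403
finger_force: 0.0
```

Request:
step_arm(
  series=[-0.045,-0.028,0.01,0,-0.09,-0.056,0.02,0,-0.135,-0.084,0.03,0,-0.18,-0.112,0.04,0,-0.22,-0.141,0.05,0],
)

```text
time_s: 2.15
ee_pos: [0.5292, 0.2381, 0.1388]
tool_rot: [0.174, 0.985, 0.0, 0.0]
ft_force: [1.2, 0.4, 0.4]
opening: 0.0351
finger_force: 0.0
```

```bash
python3 - <<'E'
from h import *
s=ctrl.state(); p=viewer.get_image("wrist"); cv2.imwrite("pics/w1.png",p["pixels"])
print({k:p[k] for k in("fx","fy","cx","cy")},np.round(p["T_tool_cam"],3).tolist(),s["opening"])
z=p["z_map"]; v,u=np.mgrid[0:400,0:640]
a=(u-p["cx"])/p["fx"]; b=(v-p["cy"])/p["fy"]; r=np.hypot(a,b); k=np.tan(r)/np.maximum(r,1e-9)
c=np.stack([a*k*z,-b*k*z,-z],-1); T=np.array(p["T_tool_cam"]); t=c@T[:3,:3].T+T[:3,3]
M=R.from_quat(s["tool_rot"]).as_matrix(); w=t@M.T+s["ee_pos"]
m=(z>0)&(r<1.3)&(np.hypot(w[...,0]-.5425,w[...,1]-.247)<.05)&(w[...,2]>.055)&(w[...,2]<.075)
q=w[m]; print(len(q),cv2.minAreaRect((q[:,:2]*1000).astype(np.float32)),np.median(q[:,2]))
go(.5425,.247,.035,70)
E
```

```text
{'fx': 309.70691628693146, 'fy': 309.70691628693146, 'cx': 319.3169555184471, 'cy': 207.11764719121356} [[0.0, 0.959, 0.283, 0.073], [1.0, -0.0, -0.0, 0.0], [0.0, 0.283, -0.959, -0.147], [0.0, 0.0, 0.0, 1.0]] 0.03514734913905875
973 ((542.093994140625, 246.9170684814453), (10.357405662536621, 58.40547180175781), 70.2318115234375) 0.06501159792892798
shift [-0.0056  0.0171  0.1023] turn -0.002 now ang 69.9 q6 -0.84 t 2.2 ee [0.5312 0.2333 0.1373]
```

Request:
step_arm(
  series=[-0.005,0.017,0.0,0,-0.005,0.017,0.03,0,-0.005,0.017,0.03,0],
)

```text
time_s: 2.58
ee_pos: [0.5365, 0.2545, 0.1067]
tool_rot: [0.173, 0.985, -0.001, -0.002]
ft_force: [-0.3, -0.2, 0.3]
opening: 0.0351
finger_force: 0.0
```

```bash
python3 - <<'E'
from h import *
go(.5422,.247,.035,70)
E
```

```text
shift [-0.0081 -0.0049  0.0717] turn 0.002 now ang 70.1 q6 -0.82 t 2.575 ee [0.5365 0.2545 0.1067]
```

Request:
step_arm(
  series=[0,0,0,0,0,0,0,0],
)

```text
time_s: 2.82
ee_pos: [0.539, 0.2547, 0.1101]
tool_rot: [0.173, 0.985, 0.001, 0.001]
ft_force: [0.3, 0.4, -0.4]
opening: 0.0355
finger_force: 0.0
```

```bash
python3 - <<'E'
from h import *
go(.5422,.247,.035,70)
E
```

```text
shift [-0.0055 -0.0063  0.0751] turn 0.001 now ang 70.1 q6 -0.82 t 2.825 ee [0.539  0.2547 0.1101]
```

Request:
step_arm(
  series=[-0.0055,-0.0063,0.02,0,-0.0055,-0.0063,0.04,0,-0.0055,-0.0063,0.04,0,-0.0055,-0.0063,0.04,0],
)

```text
time_s: 3.32
ee_pos: [0.5411, 0.2458, 0.0681]
tool_rot: [0.174, 0.985, -0.0, -0.001]
ft_force: [0.1, 0.1, 0.1]
opening: 0.0354
finger_force: 0.0
```

```bash
python3 - <<'E'
from h import *
go(.5422,.247,.035,70)
E
```

```text
shift [-0.0006  0.0016  0.0331] turn 0.0 now ang 70.0 q6 -0.84 t 3.325 ee [0.5411 0.2458 0.0681]
```

Request:
step_arm(
  series=[0,0.001,0.018,0,0,0.001,0.032,0,0,0.001,0.032,0,0,0.001,0.032,0],
)

```text
time_s: 3.82
ee_pos: [0.5417, 0.2469, 0.0365]
tool_rot: [0.174, 0.985, -0.0, -0.0]
ft_force: [0.8, -0.5, 0.8]
opening: 0.0351
finger_force: 0.0
```

Request:
step_arm(
  series=[0,0,0,0,0,0,0,0,0,0,0,0,0,0,0,0],
  claw=-1,
  newtons=15,
)

```text
time_s: 4.32
ee_pos: [0.542, 0.247, 0.0371]
tool_rot: [0.173, 0.985, 0.0, 0.0]
ft_force: [-0.1, -0.2, 1.7]
opening: 0.0101
finger_force: 15.0
```

Request:
step_arm(
  series=[0,0,-0.01,0,0,0,-0.03,0,0,0,-0.06,0,0,0,-0.08,0,0,0,-0.08,0],
)

```text
time_s: 4.95
ee_pos: [0.5437, 0.2477, 0.1198]
tool_rot: [0.173, 0.985, 0.001, 0.002]
ft_force: [0.1, 0.0, 0.8]
opening: 0.0099
finger_force: 15.0
```

```bash
python3 - <<'E'
from h import *
go(.5197,.0165,.1,81.5); print(ctrl.state()["opening"])
E
```

```text
shift [-0.0564 -0.2255  0.0192] turn -0.2 now ang 70.0 q6 -0.84 t 4.95 ee [0.5437 0.2477 0.1198]
0.00993665893901555
```

Request:
step_arm(
  series=[-0.006,-0.025,0,-0.02,-0.018,-0.07,0,-0.06,-0.032,-0.13,0,-0.12,-0.046,-0.185,0,-0.17,-0.055,-0.22,0,-0.2],
)

```text
time_s: 5.58
ee_pos: [0.5167, 0.0192, 0.1156]
tool_rot: [0.074, 0.997, -0.0, -0.001]
ft_force: [0.1, 0.1, 0.6]
opening: 0.0102
finger_force: 15.0
```

Request:
step_arm(
  series=[0,0,0,0,0,0,0,0,0,0,0,0],
)

```text
time_s: 5.95
ee_pos: [0.5182, 0.0224, 0.1164]
tool_rot: [0.074, 0.997, 0.0, -0.0]
ft_force: [-0.2, 0.2, -0.4]
opening: 0.0101
finger_force: 15.0
```

```bash
python3 - <<'E'
from h import *
go(.5197,.0165,.035,81.5); p=viewer.get_image("wrist"); cv2.imwrite("pics/w2.png",p["pixels"])
E
```

```text
shift [-0.0024 -0.0057  0.0814] turn 0.001 now ang 81.5 q6 -1.43 t 5.95 ee [0.5182 0.0224 0.1164]
```

View pics/w2.png

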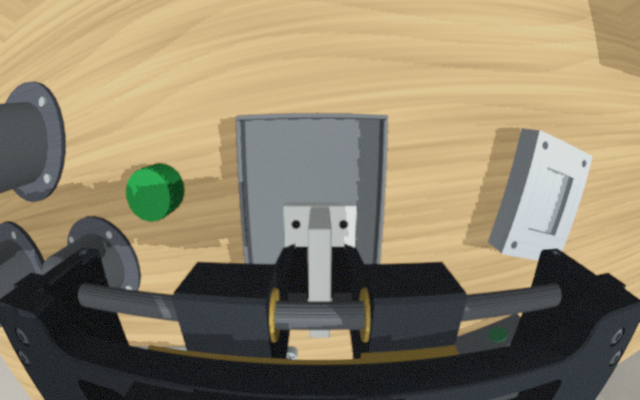

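The bracket hangs level between the fingers at (320,240), over the tray, with its foot parallel to the walls. The mould pocket at (558,195) is empty. Next I lower it.

Request:
step_arm(
  series=[-0.002,-0.005,0.02,0,-0.002,-0.005,0.05,0,-0.002,-0.005,0.075,0,-0.002,-0.005,0.085,0,-0.002,-0.005,0.085,0],
)

```text
time_s: 6.62
ee_pos: [0.5191, 0.0167, 0.0312]
tool_rot: [0.074, 0.997, -0.0, -0.001]
ft_force: [0.2, -0.6, 0.3]
opening: 0.0101
finger_force: 15.0
```

Request:
step_arm(
  series=[0,0,0.003,0,0,0,0.006,0,0,0,0.008,0,0,0,0.008,0],
)

```text
time_s: 7.12
ee_pos: [0.5195, 0.0161, 0.0238]
tool_rot: [0.074, 0.997, -0.0, 0.0]
ft_force: [-0.6, -1.2, -0.1]
opening: 0.0098
finger_force: 15.0
```

Request:
step_arm(
  series=[0,0,0.001,0,0,0,0.0025,0,0,0,0.0035,0,0,0,0.0035,0],
)

```text
time_s: 7.62
ee_pos: [0.5193, 0.0161, 0.0201]
tool_rot: [0.074, 0.997, -0.0, -0.0]
ft_force: [-0.5, 0.1, -0.5]
opening: 0.0099
finger_force: 15.0
```

Request:
step_arm(
  series=[0,0,0.0005,0,0,0,0.001,0,0,0,0.0015,0,0,0,0.0015,0],
)

```text
time_s: 8.12
ee_pos: [0.5195, 0.0161, 0.0191]
tool_rot: [0.074, 0.997, -0.0, -0.0]
ft_force: [-0.9, -0.4, 5.0]
opening: 0.0101
finger_force: 15.0
```

Request:
step_arm(
  series=[0,0,0,0,0,0,0,0,0,0,0,0,0,0,0,0],
  claw=-0.4,
)

```text
time_s: 8.62
ee_pos: [0.5195, 0.0161, 0.0186]
tool_rot: [0.074, 0.997, -0.0, -0.0]
ft_force: [0.2, -0.5, -0.1]
opening: 0.0263
finger_force: 0.0
```

Request:
step_arm(
  series=[0,0,-0.01,0,0,0,-0.05,0,0,0,-0.1,0,0,0,-0.15,0,0,0,-0.17,0],
)

```text
time_s: 9.25
ee_pos: [0.5216, 0.0161, 0.1935]
tool_rot: [0.074, 0.997, 0.0, 0.003]
ft_force: [0.8, 0.6, -0.1]
opening: 0.0265
finger_force: 0.0
```

```bash
python3 - <<'E'
from h import *
p=viewer.get_image("wrist"); cv2.imwrite("pics/w3.png",p["pixels"])
s=ctrl.state();print(s["joint_positions"],s["opening"])
go(.549,-.233,.19,81.5)
E
```

```text
[-1.68796842e-02  1.83201745e-03  1.98162065e+00 -4.89066327e-06
  1.14889620e+00 -1.43890394e+00] 0.02641172587157793
shift [-0.063  -0.2424  0.0055] turn -0.0 now ang 81.5 q6 -1.44 t 9.3 ee [0.5225 0.0161 0.1952]
```

View pics/w3.png

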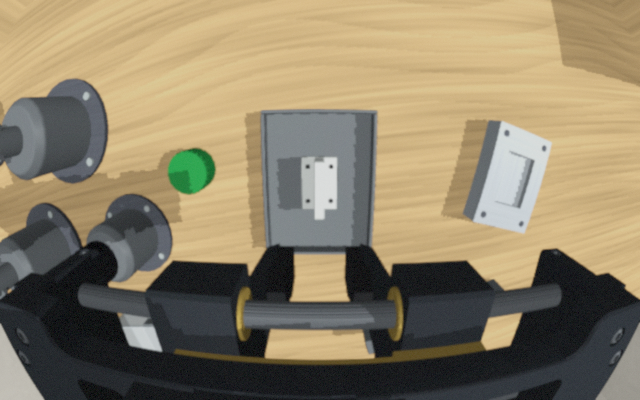

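The bracket stands upright in the tray at (320,183). Next is the cap, with the wrist turned to mid-range.

Request:
step_arm(
  series=[-0.008,-0.03,0,0.18,-0.02,-0.075,0,0.36,-0.035,-0.13,0,0.54,-0.05,-0.19,0,0.72,-0.06,-0.235,0,0.9],
  claw=0.8,
)

```text
time_s: 9.93
ee_pos: [0.5437, -0.2274, 0.1883]
tool_rot: [0.504, 0.864, -0.0, -0.0]
ft_force: [-0.7, 0.3, 0.4]
opening: 0.0741
finger_force: 0.0
```

Request:
step_arm(
  series=[0,0,0,0.18,0,0,0,0.36,0,0,0,0.54,0,0,0,0.72,0,0,0,0.9],
)

```text
time_s: 10.55
ee_pos: [0.5436, -0.225, 0.1881]
tool_rot: [0.829, 0.559, -0.0, -0.0]
ft_force: [-0.1, -0.3, 0.5]
opening: 0.0792
finger_force: 0.0
```

Request:
step_arm(
  series=[0,0,0,0,0,0,0,0],
)

```text
time_s: 10.8
ee_pos: [0.5438, -0.2251, 0.1884]
tool_rot: [0.827, 0.563, -0.0, -0.0]
ft_force: [0.5, 0.3, 0.7]
opening: 0.0792
finger_force: 0.0
```

```bash
python3 - <<'E'
from h import *
s=ctrl.state(); p=viewer.get_image("wrist"); cv2.imwrite("pics/w4.png",p["pixels"])
z=p["z_map"]; v,u=np.mgrid[0:400,0:640]
a=(u-p["cx"])/p["fx"]; b=(v-p["cy"])/p["fy"]; r=np.hypot(a,b); k=np.tan(r)/np.maximum(r,1e-9)
c=np.stack([a*k*z,-b*k*z,-z],-1); T=np.array(p["T_tool_cam"]); t=c@T[:3,:3].T+T[:3,3]
M=R.from_quat(s["tool_rot"]).as_matrix(); w=t@M.T+s["ee_pos"]
m=(z>0)&(r<1.3)&(np.hypot(w[...,0]-.549,w[...,1]+.233)<.04)&(w[...,2]>.108)&(w[...,2]<.124)
q=w[m]; print(len(q),cv2.minEnclosingCircle((q[:,:2]*1000).astype(np.float32)),cv2.minAreaRect((q[:,:2]*1000).astype(np.float32)),np.median(q[:,2]))
print(s["opening"]); go(.549,-.233,.09,-23)
E
```

```text
3105 ((549.47119140625, -233.66900634765625), 24.898120880126953) ((549.7103271484375, -233.6344757080078), (48.32735061645508, 48.375362396240234), 68.91645812988281) 0.1169746386066438
0.07921800254021533
shift [-0.0055  0.0078  0.0985] turn 0.026 now ang -21.5 q6 -0.06 t 10.85 ee [ 0.5438 -0.2251  0.1885]
```

View pics/w4.png

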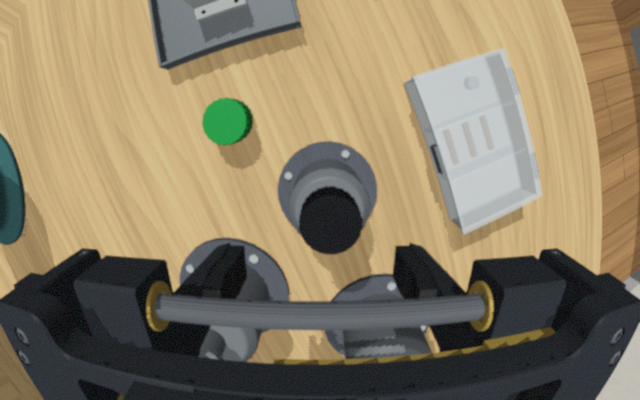

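The black cap at (331,220) is between the fingers, centre (0.5495,-0.2336). This confirms it is the target. Descending.

Request:
step_arm(
  series=[-0.0057,0.0085,0,0,-0.0057,0.0085,0.03,0,-0.0057,0.0085,0.05,0,-0.0057,0.0085,0.05,0,-0.0057,0.0085,0.05,0],
)

```text
time_s: 11.48
ee_pos: [0.5502, -0.2338, 0.1391]
tool_rot: [0.827, 0.562, 0.0, 0.0]
ft_force: [-0.5, 0.1, 0.2]
opening: 0.0796
finger_force: 0.0
```

```bash
python3 - <<'E'
from h import *
go(.5495,-.2336,.088,-23)
E
```

```text
shift [-0.     -0.0007  0.0511] turn 0.024 now ang -21.7 q6 -0.07 t 11.475 ee [ 0.5502 -0.2338  0.1391]
```

Request:
step_arm(
  series=[0,-0.0005,0.02,0,0,-0.0005,0.04,0,0,-0.0005,0.051,0,0,-0.0005,0.051,0,0,-0.0005,0.051,0],
)

```text
time_s: 12.1
ee_pos: [0.5496, -0.2335, 0.0879]
tool_rot: [0.827, 0.562, 0.0, 0.0]
ft_force: [0.0, 0.3, 0.3]
opening: 0.0793
finger_force: 0.0
```

Request:
step_arm(
  series=[0,0,0,0,0,0,0,0,0,0,0,0,0,0,0,0,0,0,0,0],
  claw=-0.2,
  newtons=25,
)

```text
time_s: 12.72
ee_pos: [0.5495, -0.2335, 0.088]
tool_rot: [0.827, 0.562, 0.0, 0.0]
ft_force: [0.4, 0.6, 2.3]
opening: 0.0476
finger_force: 25.0
```

Request:
step_arm(
  series=[0,0,0,0.05,0,0,0,0.1,0,0,0,0.15,0,0,0,0.2,0,0,0,0.2],
)

```text
time_s: 13.35
ee_pos: [0.5496, -0.2336, 0.088]
tool_rot: [0.879, 0.476, 0.0, 0.0]
ft_force: [-0.2, 0.3, 2.3]
opening: 0.0477
finger_force: 25.0
```

```bash
python3 - <<'E'
from h import *
s=ctrl.state(); print(s["torque"],s["ft_force"],s["tau"][5]); go(.5495,-.2335,.088,-23)
E
```

```text
[-0.10223701  0.14706161 -0.0150402 ] [-0.15760926  0.32399862  2.28621267] 0.1594869140535593
shift [ 0.     -0.0001  0.    ] turn -0.176 now ang -33.1 q6 0.13 t 13.35 ee [ 0.5496 -0.2336  0.088 ]
```

Request:
step_arm(
  series=[0,0,0,0.1,0,0,0,0.2],
)

```text
time_s: 13.6
ee_pos: [0.5496, -0.2336, 0.0881]
tool_rot: [0.923, 0.385, 0.0, 0.0]
ft_force: [0.4, 0.2, 2.1]
opening: 0.0479
finger_force: 25.0
```

```bash
python3 - <<'E'
from h import *
s=ctrl.state(); print(s["torque"],s["ft_force"],s["tau"][5]); go(.5495,-.2335,.088,-23)
E
```

```text
[-0.13033683  0.16460112  0.0438323 ] [0.40824726 0.2405695  2.05937822] -0.8260239847004414
shift [-0.     -0.0001  0.0001] turn -0.379 now ang -44.7 q6 0.34 t 13.6 ee [ 0.5496 -0.2336  0.0881]
```

Request:
step_arm(
  series=[0,0,0,0.14,0,0,0,0.28,0,0,0,0.42,0,0,0,0.56],
)

```text
time_s: 14.1
ee_pos: [0.5496, -0.2336, 0.0881]
tool_rot: [0.993, 0.114, 0.0, 0.0]
ft_force: [0.2, 0.9, 2.0]
opening: 0.0477
finger_force: 25.0
```

```bash
python3 - <<'E'
from h import *
s=ctrl.state(); print(s["torque"],s["ft_force"],s["tau"][5],s["qd"][5])
E
```

```text
[0.01578099 0.13537538 0.04120635] [0.20953029 0.89511939 2.04024159] -1.1555050313472748 1.110034995931762
```

Request:
step_arm(
  series=[0,0,0,0.14,0,0,0,0.28,0,0,0,0.42,0,0,0,0.56,0,0,0,0.57],
)

```text
time_s: 14.72
ee_pos: [0.5496, -0.2336, 0.0881]
tool_rot: [0.986, -0.167, 0.0, 0.0]
ft_force: [0.0, -0.2, 2.4]
opening: 0.0476
finger_force: 25.0
```

```bash
python3 - <<'E'
from h import *
s=ctrl.state(); print(s["torque"],s["ft_force"],s["tau"][5],s["qd"][5]); go(.5495,-.2335,.088,-23)
E
```

```text
[-0.02122827  0.11739336  0.03445514] [ 0.01625316 -0.22817702  2.42635901] 0.34940832294523716 0.035999328589829814
shift [-0.0002 -0.      0.0001] turn -1.505 now ang -109.2 q6 1.46 t 14.725 ee [ 0.5496 -0.2336  0.0881]
```

Request:
step_arm(
  series=[0,0,-0.001,0,0,0,-0.002,0,0,0,-0.004,0,0,0,-0.005,0],
)

```text
time_s: 15.22
ee_pos: [0.5493, -0.2334, 0.0927]
tool_rot: [0.986, -0.168, -0.0, -0.0]
ft_force: [-0.1, 0.5, 0.5]
opening: 0.0478
finger_force: 25.0
```

Request:
step_arm(
  series=[0,0,-0.01,0,0,0,-0.035,0,0,0,-0.065,0,0,0,-0.095,0,0,0,-0.11,0],
)

```text
time_s: 15.85
ee_pos: [0.5503, -0.2339, 0.2056]
tool_rot: [0.986, -0.168, 0.002, 0.001]
ft_force: [-0.3, -0.2, -1.5]
opening: 0.0476
finger_force: 25.0
```

Request:
step_arm(
  series=[0,0,0,0,0,0,0,0,0,0,0,0,0,0,0,0],
)

```text
time_s: 16.35
ee_pos: [0.5488, -0.2332, 0.2015]
tool_rot: [0.986, -0.168, -0.001, -0.0]
ft_force: [-0.7, 0.1, -1.2]
opening: 0.0478
finger_force: 25.0
```

```bash
python3 - <<'E'
from h import *
p=viewer.get_image("scene"); cv2.imwrite("pics/s5.png",cv2.resize(p["pixels"][110:330,110:460],None,fx=2.2,fy=2.2))
w=cloud(p)
for t in("cap","bracket","organiser","level","cam_lock"):
    for d in nets.cut_out(p,t)[:2]:
        q=w[d["mask"]]; print(t,round(d["confidence"],2),np.round(np.nanmedian(q,0),3),np.round(np.nanpercentile(q,[3,97],axis=0),3).tolist())
E
```

```text
cap 0.77 [ 0.496 -0.124  0.029] [[0.466, -0.145, 0.005], [0.507, -0.101, 0.034]]
cap 0.72 [ 0.566 -0.235  0.223] [[0.532, -0.255, 0.199], [0.574, -0.214, 0.231]]
bracket 0.81 [0.529 0.012 0.013] [[0.471, -0.004, 0.004], [0.551, 0.035, 0.047]]
organiser 0.6 [ 0.752 -0.237  0.044] [[0.675, -0.316, 0.003], [0.786, -0.152, 0.046]]
organiser 0.36 [0.726 0.134 0.034] [[0.704, 0.046, 0.004], [0.741, 0.236, 0.046]]
level 0.91 [0.726 0.133 0.035] [[0.704, 0.045, 0.003], [0.741, 0.236, 0.046]]
level 0.17 [ 0.753 -0.236  0.044] [[0.674, -0.315, 0.002], [0.786, -0.152, 0.046]]
cam_lock 0.48 [ 0.688 -0.035  0.01 ] [[0.68, -0.042, 0.001], [0.691, -0.03, 0.014]]
```

View pics/s5.png

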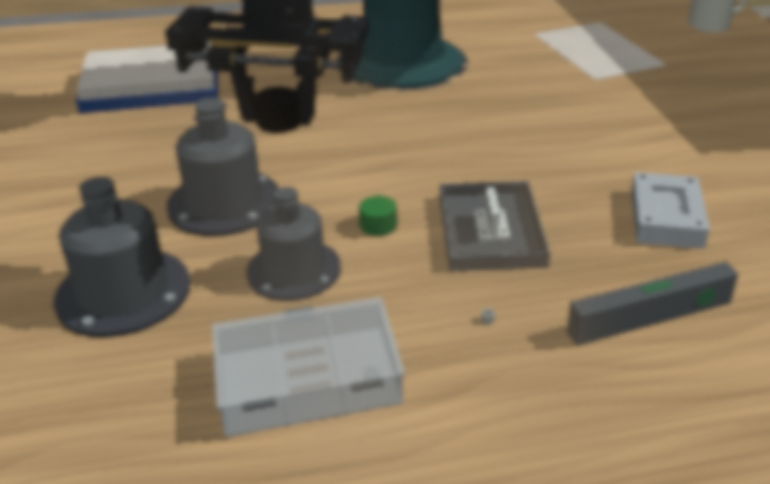

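The cap is held upright at (278,108), about 11 cm above its seat, and the pot's neck at (286,205) is bare. The bracket is in the tray at (490,215) and the bystanders have not moved.

```bash
python3 -c "
from plant import ctrl
print(ctrl.hand_in())"
```

```text
the job is handed in; nothing more can be done
None
```

I set the bracket down in the tray, then took the black cap off the smallest pot with about 88° clockwise; that first direction turned freely, so I never tried the other. The job is handed in at about 16 s with the cap held upright about 11 cm above its seat; the last picture showed the organiser box, level and cam lock unmoved.

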